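# Load a vial rack through the scanner's one-way gate

## Robot

A 6-joint arm with a two-finger parallel gripper is mounted at the origin on the work surface. World frame = base frame: x ahead of the robot, y to its left, z up, the work surface at z = 0. Lengths are in mm, angles in rad, forces in N, time in s.
With the tool pointing down it reaches from about 400 to 925 mm from the base axis. Payload 12.5 kg.
Tool frame: the origin (TCP) lies midway between the tips of the shut fingers; the grasp point (between the pads) lies 19 mm behind it; z points along the fingers, y is the line along which they close (so a half turn about z gives the same grasp; the last joint's range is limited). The gripper opens to 95 mm and grips with 3 to 60 N. Pads are 20 mm wide; open, the fingers measure 119 mm over their backs; the gripper's body (75 mm by 180 mm) begins 59 mm behind the grasp point.
Start: joints at [-1.345, 0.491, 1.559, -0, 1.092, -0.106], TCP at [203.614, -590.921, 214.661] pointing down, gripper open.
Joint ranges: [-3.1, 3.1], [-0.84, 2.19], [0.05, 2.79], [-1.13, 4.28], [0.06, 2.93], [-2.69, 2.69]. Speed limits (rad/s): [2.22, 2.22, 2.79, 3.14, 3.14, 3.14].

## Interface

Orientations are given as [roll, pitch, yaw] about the fixed x, y, z axes, in that order (R = Rz(yaw) Ry(pitch) Rx(roll)).
In Python, from cell import env gives the robot as it stands.
- The arm moves only by the tool arm_command, never from a script. Its argument "targets" is a list of rows, each a list of 5 numbers: the shift along the tool's x, y, z in mm, then the turn about the tool's z in degrees, then the opening, from 0 (shut) to 1 (fully open). In form: [[tx, ty, tz, roll, fingers], ...]. A call has 1 to 5 rows; each row is the pose to reach, as a shift and turn from the pose commanded when the call began, along the tool's axes at that moment; what a row does not reach only later rows make up. A row lasts 1/10 s, in which the tool goes at most 50 mm and 8.59 degrees, less where a joint would pass 70% of its speed; a pose out of reach is approached as far as the arm can. A call with a gripper value outside its range is refused whole. The fingers move at their own pace and stop on an object; the grip force is fixed at half the most. Time passes only in rows, so rows that repeat a pose let the fingers close. It gives the time, the measured TCP pose, the force, the opening and the grip force at its end, in the units of the state.
- env.state(): the state, without advancing time (a new reading comes with each control period).
- env.read_camera(name): name is "scene" or "top" or "wrist"; returns a dict with "frame" (420x560x3 uint8, red, green, blue), "vertical_fov" (degrees; the focal length in pixels is half the picture's height over the tangent of half this angle, whatever the lens; pixels are square), "cx", "cy" (the principal point, pixels), "world_from_camera" (4x4, takes a point from camera to world coordinates); the wrist camera has in their place "hand_eye" (4x4, takes a point from camera to tool coordinates, whose origin is the TCP and whose axes are the flange's). Camera axes: x right, y down, z forward; pixel columns grow to the right and rows downward; lengths in mm; the calibration is good to about 2 mm. A picture is of the moment at which its call begins: read the wrist's pose just before it. There is no depth.
- env.job_done(): hands the job in; it is judged then, once.
The state is a dict: "t": time; "joints": joint angles; "qvel": joint speeds; "tau": joint torques, N m; "eef_pos": TCP position; "tcp_rot": TCP orientation; "ft_force": force on the tool from outside, world axes, zero at the start; "moment": the same for the moment, N m; "opening": opening from 0.0 (shut) to 1.0 (fully open); "grip_force": force on a finger pad.
Only numpy, scipy, OpenCV 4.12 (cv2) and the standard library are available. Lean on these libraries where they do the work, as an engineer would, in place of code of your own. Each camera call takes 0.05 s, during which the arm holds its last target. There are 200 camera calls.

## Task

Take the round-nosed vial rack by its fin and stand it, nose towards the machine, in the open lane in front of the sprung gate. Slide it along the lane floor through the gate (never lift it over) and under the hood, gently, until it has pushed the hidden stop plunger fully home, without forcing it (a dozen newtons is plenty, twenty too much). Let go so that the gate shuts behind the rack, and leave the other things on the bench alone.

Things in the scene. Friction and masses are not known exactly. Their poses are not given: they have to be found in the camera images.
- rack: The vial rack to load: grey plastic block, 90 mm long (x), 40 wide (y), 24 high, flat tail face at x = -45, half-round nose (radius 20) reaching x = +45, a fin on top and four black caps (15 across, 8 high) on top at x = -31 and +29. Origin: centre of its underside; +x to the nose, z up. 0.15 to 0.31 kg. It starts on a white tray, floor 4 mm above the bench.
- rack_fin (a point): Middle of the top of the rack's lifting fin, 46 mm above the rack's underside and right above its origin. The fin is 30 mm long (along the rack's x), 12 thick, and rises 22 above the block.
- rack_nose (a point): Foremost point of the rack's round nose, at underside height (45 mm ahead of the rack's origin).
- rack_tail (a point): Middle of the rack's flat tail face, at underside height (45 mm behind the rack's origin).
- loader: The slide scanner with its loading lane, fixed. Origin: at bench height on the lane's centre line, in the plane of the shut gate; +x is the way racks travel, z up. Lane floor 6 mm above the bench, from x = -140 to 220; walls 22 high, 48 apart (inner faces y = +-24); the wall at -y is left out from x = -6 to 72. A 34 high stop block at x = -9, y = +33. From x = 220 the body, 220 wide, 140 high.
- hood_mouth (a point): Middle of the mouth of the low hood over the lane, at lane floor height, 128 mm past the gate plane (loader x = 128). Hood 120 wide, roof underside 57 and top 62 above the bench: the rack with its fin passes under it, fingers holding the fin do not. A sprung stop waits unseen inside; its depth varies: the rack's nose first meets it between 158 and 196 mm past the gate plane.
- gate_hinge (a point): Foot of the gate's hinge post (12 mm thick, 36 high), at loader x = 0, y = -42. The gate turns about it: a 3 mm steel flap across the lane, free edge 68 mm from the hinge, from 9 to 33 mm above the bench.
- gate (a joint): Angle of the one-way gate (rad): 0 shut, grows as its free edge swings on along the lane (loader +x), 1.5 at most; it cannot swing the other way. A spring shuts it (0.7 N at the free edge when shut, 2 N when open). It rests on the side of a rack going through and falls shut once the rack's tail is about 65 mm past the gate plane.
- plunger (a joint): Travel of the hidden stop's plunger (m): 0 out, 0.008 pushed fully home; it stays where it is pushed. It moves at about 4 N. Behind it a spring cushion (3 N per mm) gives as well and pushes the rack back a few mm when let go. Sliding alone takes 2 to 7 N; a push of 10 to 13 N on the tail sets the plunger home.
- stone_a: Bystander, leave alone: brown mineral sample, 42 mm across, 22 high, on the tray. Origin: centre of its underside.
- stone_b: Bystander, leave alone: grey mineral sample, 38 mm across, 22 high, on the tray. Origin: centre of its underside.
- dish: Bystander, leave alone: glass dish, 50 mm across, 16 high, on the tray. Origin: centre of its underside.
- jar: Bystander, leave alone: green glass jar, 40 mm across, 60 high. Origin: centre of its underside.
- vial_block: Bystander, leave alone: square grey vial block, 50 x 50 x 26 mm with four black caps (8 high), no fin and no nose. Origin: centre of its underside.
- slide_box: Bystander, leave alone: blue slide box, 100 x 70 x 30 mm. Origin: centre of its underside.
- reagent: Bystander, leave alone: amber bottle, 60 mm across, 120 high. Origin: centre of its underside.
Mind the look-alikes: they are no part of the job. What is shaped like the rack but red is not meant.

How it is judged (in metres and radians):
On the way, in this order (a step that is already met when the one before it is completed fails the run):
1. the rack stands in the lane in front of the shut gate, nose towards it (y of rack in the frame of loader between -0.008 and 0.008 m and z of rack in the frame of loader below 0.012 m and angle between rack's own z axis and vertical below 0.12 rad and x of rack in the frame of loader between -0.13 and -0.038 m and x of rack_nose in the frame of loader above -0.09 m and x of rack_tail in the frame of loader below -0.08 m and value of joint gate below 0.08 rad), for 0.2 s.
2. the rack, lying on the lane floor, holds the gate open (y of rack in the frame of loader between -0.008 and 0.008 m and z of rack in the frame of loader below 0.012 m and angle between rack's own z axis and vertical below 0.12 rad and value of joint gate above 0.6 rad and x of rack in the frame of loader between -0.03 and 0.1 m), for 0.2 s.
At the end, for the whole second after the job is handed in: The rack stands still and upright on the lane floor inside, nose first, its tail more than 55 mm past the gate plane and within 8 mm of the lane's centre line; the gate is shut (under 0.08 rad); the stop plunger has been pushed home (over 6.5 of 8 mm) (y of rack in the frame of loader between -0.008 and 0.008 m and z of rack in the frame of loader below 0.012 m and angle between rack's own z axis and vertical below 0.12 rad and x of rack_tail in the frame of loader above 0.055 m and x of rack_nose in the frame of loader above 0.14 m and value of joint gate below 0.08 rad and value of joint plunger above 0.0065 m and linear speed of rack below 0.01 m/s); the robot touches nothing.
It fails at once if from the gate on, the rack is forced against the gate, lane or stop with more than 22 N (contact force between rack and loader above 22 N and x of rack in the frame of loader above -0.05 m and z of rack in the frame of loader below 0.02 m).
It fails at once if the rack is lifted at or over the gate or the hood (z of rack in the frame of loader above 0.025 m and x of rack in the frame of loader above -0.02 m and y of rack in the frame of loader between -0.06 and 0.06 m).
It fails at once if a bystander is moved by more than 30 mm (distance of any of stone_a, stone_b, dish, jar, vial_block, slide_box, reagent from where it was at the start of the episode above 0.03 m).
It also fails if it takes over 67 s, if anything falls off the work surface, if the arm or the gripper's body presses on something with over 40 N, if the wrist force passes 120 N, or if a joint passes its speed limit or range.

## Working session

There is one attempt and no reset: what is moved stays moved. The work goes in short steps, Python scripts to look and compute and a tool call to move; the robot and the scene stay as the last step left them, time stands still between calls to the robot, and variables do not carry over. Pictures are saved under pics/ and viewed, at most 10 in all, crops included, and the job is handed in when it is done.

Besides the shell and the picture viewer there is one more tool, called after ">>>" as a command line: name --pt "numbers of a row" for each row, then --argument value for the rest. arm_command: Moves the arm, as the interface text tells. Its arguments: {"type":"object","properties":{"targets":{"type":"array","items":{"type":"array","items":{"type":"number"}}}},"required":["targets"]}

```bash
mkdir -p pics
cat > h.py <<'E'
import numpy as np, cv2
from cell import env
def cam(name,save=None):
    s=env.state(); c=env.read_camera(name)
    if save: cv2.imwrite('pics/'+save,c['frame'][:,:,::-1])
    return s,c
def ray(c,u,v,T=None):
    T=np.array(c['world_from_camera']) if T is None else T
    f=c['frame'].shape[0]/2/np.tan(np.radians(c['vertical_fov'])/2)
    d=T[:3,:3]@np.array([(u-c['cx'])/f,(v-c['cy'])/f,1]); return T[:3,3],d
def at(c,u,v,z,T=None):
    o,d=ray(c,u,v,T); return (o+d*(z-o[2])/d[2]).round(1)
def proj(c,p):
    T=np.linalg.inv(np.array(c['world_from_camera'])); q=T[:3,:3]@p+T[:3,3]
    f=c['frame'].shape[0]/2/np.tan(np.radians(c['vertical_fov'])/2)
    return np.array([c['cx']+f*q[0]/q[2],c['cy']+f*q[1]/q[2]]).round(1)
E
python3 - <<'E'
from h import *
import pickle
d={}
for n in('top','scene'):
    s,c=cam(n,n+'.png'); d[n]=c; print(n,c['vertical_fov'],c['cx'],c['cy'],np.array(c['world_from_camera']).round(2).tolist())
pickle.dump(d,open('c0.pkl','wb')); print(s)
E
```

```text
top 47.72316466376273 279.35565450892307 211.93834495110508 [[0.03, -0.99, 0.15, 388.3], [-1.0, -0.03, -0.0, -148.32], [0.01, -0.15, -0.99, 1023.91], [0.0, 0.0, 0.0, 1.0]]
scene 47.890000324086884 277.2817474339547 213.4255675112045 [[-0.37, 0.76, -0.53, 1117.84], [0.93, 0.3, -0.23, 105.09], [-0.01, -0.58, -0.82, 953.05], [0.0, 0.0, 0.0, 1.0]]
{'t': 0.05, 'joints': array([-1.34459942e+00,  4.91558464e-01,  1.55944253e+00, -2.94517023e-05,
        1.09170560e+00, -1.05569398e-01]), 'qvel': array([ 0.00024462, -0.00168525, -0.00023896,  0.00297174,  0.00052348,
        0.00113708]), 'tau': array([ 4.57073125e-03, -6.14225435e+01, -2.58917427e+01,  6.96340366e-02,
        4.69368871e-02, -3.77192566e-05]), 'eef_pos': array([ 203.54898498, -590.66848811,  214.06481402]), 'tcp_rot': array([-3.14048216e+00, -9.14041190e-05,  3.31779847e-01]), 'ft_force': array([0.32598595, 0.60320876, 0.41552359]), 'moment': array([ 0.01223444, -0.0016335 , -0.03417314]), 'grip_force': 0.0, 'opening': 0.99743245934951}
```

View pics/top.png

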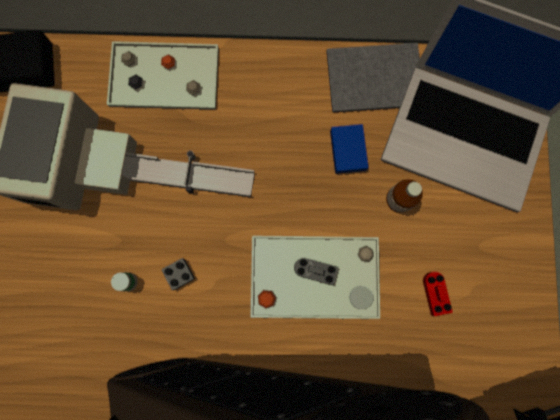

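View pics/scene.png

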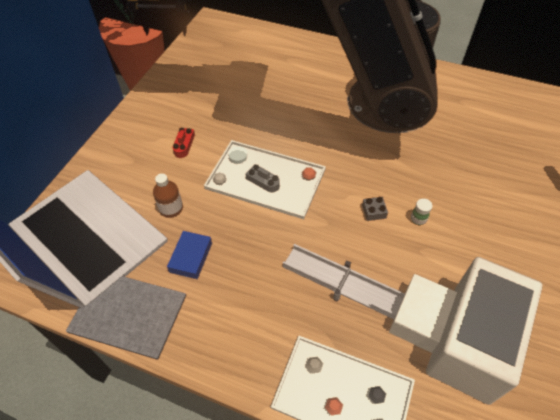

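Candidates in top view: grey finned block on tray (317,270), red look-alike (438,293), square vial block (179,274). I choose the grey one at (317,270) and check it in a close crop, along with the lane.

Run:
```python
import cv2,numpy as np
i=cv2.imread('pics/top.png')
a=cv2.resize(i[240:310,277:357],None,fx=5,fy=5,interpolation=cv2.INTER_CUBIC) #400x350
b=cv2.resize(i[140:205,120:260],None,fx=5,fy=5,interpolation=cv2.INTER_CUBIC) #700x325
o=np.zeros((600,700,3),np.uint8); o[:275,:400]=a[:275]; o[275:600]=b
cv2.imwrite('pics/crop1.png',o)
```

```text
(no output)
```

View pics/crop1.png

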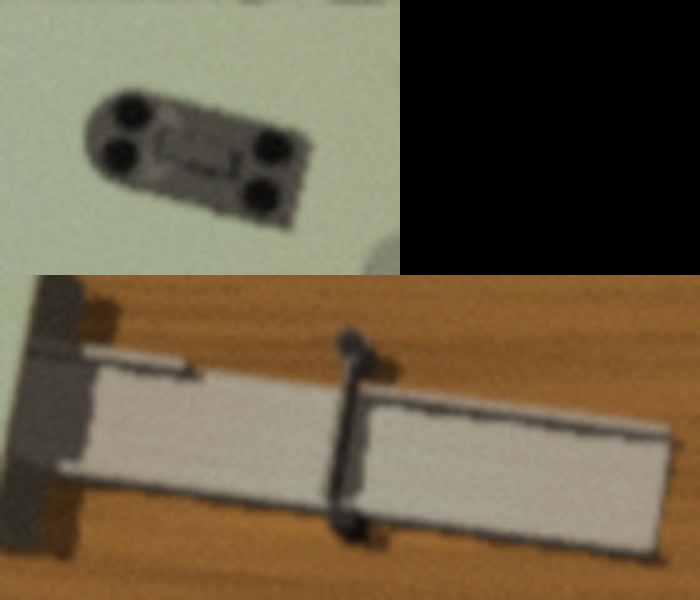

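The crop shows the grey finned rack, half-round nose left (+y world) and flat tail right: caps at crop (133,110),(121,155),(271,147),(261,196). Lane below: hinge post (350,345), stop block (350,525), lane end at right (670,430)-(658,555).

Run:
```python
from h import *
import pickle
d=pickle.load(open('c0.pkl','rb'));c=d['top']
A=lambda x,y,z:at(c,277+x/5-.4,240+y/5-.4,z)
B=lambda x,y,z:at(c,120+x/5-.4,140+(y-275)/5-.4,z)
caps=np.array([A(133,110,36),A(121,155,36),A(271,147,36),A(261,196,36)]);print(caps)
n=caps[:2].mean(0);t=caps[2:].mean(0);ax=(n-t)[:2];L=np.hypot(*ax)
print('capdist',L,'(60)','yaw',np.degrees(np.arctan2(ax[1],ax[0])),'org',t[:2]+ax/L*31, 'capsep',np.linalg.norm(caps[0]-caps[1]))
print('fin guess',A(198,150,50),'nose',A(84,137,28),'tail',A(302,187,28))
print('post',B(350,343,36),'block',B(350,525,34))
print('lane end: up wall outer/inner',B(671,428,22),B(671,437,22),'low',B(658,555,22),'floor lo',B(657,548,6))
print('up wall',B(365,390,22),B(365,400,22),'low wall',B(365,520,22),B(65,470,22))
# scene: project check
```

```text
[[ 436.9 -205.5   36. ]
 [ 418.2 -200.9   36. ]
 [ 423.1 -262.9   36. ]
 [ 403.  -259.    36. ]]
capdist 59.542526819072755 (60) yaw 75.90541054459096 org [ 420.59922614 -230.8832545 ] capsep 19.25746608461247
fin guess [ 420.6 -231.5   50. ] nose [ 425.5 -185.7   28. ] tail [ 407.2 -276.9   28. ]
post [661.5  42.2  36. ] block [582.5  38.2  34. ]
lane end: up wall outer/inner [631.5 -95.7  22. ] [627.5 -95.9  22. ] low [575.5 -92.1  22. ] floor lo [581.6 -90.6   6. ]
up wall [644.5  37.3  22. ] [640.1  37.1  22. ] low wall [587.2  34.2  22. ] [605.5 164.2  22. ]
```

```bash
cat >> h.py <<'E'
from scipy.spatial.transform import Rotation as Ro
def TT(s):
    T=np.eye(4); T[:3,:3]=Ro.from_euler('xyz',s['tcp_rot']).as_matrix(); T[:3,3]=s['eef_pos']; return T
def go(p,yawdeg):
    s=env.state(); R=TT(s)[:3,:3]; dl=R.T@(np.array(p)-s['eef_pos'])
    dy=(np.degrees(s['tcp_rot'][2])-yawdeg+180)%360-180
    print('t',round(s['t'],2),'pos',s['eef_pos'].round(1),'yaw',np.degrees(s['tcp_rot'][2]).round(2),'F',s['ft_force'].round(1),'op',round(s['opening'],3),'grip',s['grip_force'],'ROW',dl.round(1),round(dy,2))
def wcam(save=None):
    s,c=cam('wrist',save); return s,c,TT(s)@np.array(c['hand_eye'])
E
python3 -c "
from h import *
go([419.6,-235,150],75.9)
c=env.read_camera('wrist');print(np.array(c['hand_eye']).round(2).tolist(),c['vertical_fov'])"
```

```text
t 0.1 pos [ 203.6 -590.7  214.1] yaw 19.01 F [-0.2 -0.5 -0.7] op 0.996 grip 0.0 ROW [ 320.1 -265.9   64.4] -56.89
[[0.0, -0.97, -0.23, 66.48], [1.0, 0.0, -0.0, 0.13], [0.0, -0.23, 0.97, -170.38], [0.0, 0.0, 0.0, 1.0]] 58.78231007181851
```

>>> arm_command --pt "320 -266 0 -56.9 1" --pt "320 -266 0 -56.9 1" --pt "320 -266 0 -56.9 1" --pt "320 -266 0 -56.9 1" --pt "320 -266 0 -56.9 0.6"

```text
t: 0.65
eef_pos: [333.9, -375.4, 214.6]
tcp_rot: [-3.142, -0.0, 1.088]
ft_force: [1.3, 0.2, -0.3]
opening: 0.958
grip_force: 0.0
```

```bash
python3 -c "
from h import *
go([419.6,-235,190],75.9)"
```

```text
t 0.65 pos [ 333.9 -375.4  214.6] yaw 62.31 F [ 1.3  0.2 -0.3] op 0.958 grip 0.0 ROW [164.1  10.7  24.6] -13.59
```

>>> arm_command --pt "164 10.7 25 -13.6 0.6" --pt "164 10.7 25 -13.6 0.6" --pt "164 10.7 25 -13.6 0.6" --pt "164 10.7 25 -13.6 0.6" --pt "164 10.7 25 -13.6 0.6"

```text
t: 1.15
eef_pos: [420.5, -235.5, 189.3]
tcp_rot: [-3.141, -0.0, 1.323]
ft_force: [-0.4, -0.1, 0.2]
opening: 0.609
grip_force: 0.0
```

```bash
python3 -c "
from h import *
go([419.6,-235,100],75.9)
s,c,T=wcam('w1.png')
import pickle;pickle.dump((s,c,T),open('w1.pkl','wb'))
i=cv2.imread('pics/w1.png');cv2.imwrite('pics/w1b.png',cv2.resize(i,(800,600),interpolation=cv2.INTER_CUBIC))"
```

```text
t 1.15 pos [ 420.5 -235.5  189.3] yaw 75.77 F [-0.4 -0.1  0.2] op 0.609 grip 0.0 ROW [ 0.2 -1.  89.3] -0.13
```

View pics/w1b.png

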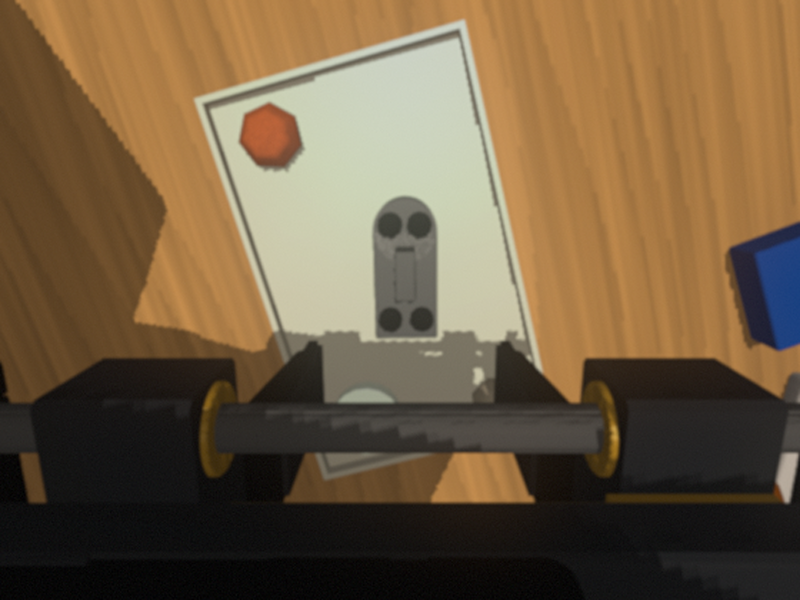

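Wrist view (800x600 scale): the rack, nose up at (405,197), caps (390,225),(419,225),(390,320),(422,320), fin top (395–414, 248–303); clear around it.

```bash
python3 -c "
from h import *
import pickle
s,c,T=pickle.load(open('w1.pkl','rb'))
P=np.array([at(c,u*.7,v*.7,36,T) for u,v in [(390,225),(419,225),(390,320),(422,320)]]);print(P)
n=P[:2].mean(0);t=P[2:].mean(0);ax=(n-t)[:2];L=np.hypot(*ax);u=ax/L
o=t[:2]+u*31
print(L,np.degrees(np.arctan2(*u[::-1])),o, at(c,404*.7,276*.7,50,T))
go([*(o-4*u),34],75.8)"
```

```text
[[ 419.3 -197.9   36. ]
 [ 436.3 -202.2   36. ]
 [ 404.2 -255.4   36. ]
 [ 423.8 -260.4   36. ]]
59.47320825380111 76.5829567956087 [ 421.19315491 -227.74608612] [ 420.5 -227.7   50. ]
t 1.2 pos [ 420.1 -236.7  189.5] yaw 75.72 F [-0.2 -1.1 -0.6] op 0.608 grip 0.0 ROW [  5.   -1.1 155.5] -0.08
```

>>> arm_command --pt "3.5 -1 50 -0.5 0.6" --pt "3.5 -1 100 -0.5 0.6" --pt "3.5 -1 130 -0.5 0.6" --pt "3.5 -1 150 -0.5 0.6" --pt "3.5 -1 155 -0.5 0.6"

```text
t: 1.7
eef_pos: [418.6, -234.5, 32.8]
tcp_rot: [-3.139, -0.001, 1.326]
ft_force: [-0.4, 0.6, -0.2]
opening: 0.604
grip_force: 0.0
```

>>> arm_command --pt "0 0 0 0 0.4" --pt "0 0 0 0 0" --pt "0 0 0 0 0" --pt "0 0 0 0 0" --pt "0 0 0 0 0"

```text
t: 2.2
eef_pos: [419.9, -234.0, 35.2]
tcp_rot: [3.141, 0.001, 1.328]
ft_force: [0.2, -0.0, 0.9]
opening: 0.236
grip_force: 0.0
```

>>> arm_command --pt "0 0 0 0 0" --pt "0 0 0 0 0" --pt "0 0 0 0 0"

```text
t: 2.5
eef_pos: [419.7, -233.8, 34.8]
tcp_rot: [3.142, 0.0, 1.328]
ft_force: [-2.1, 1.0, 5.2]
opening: 0.126
grip_force: 30.0
```

>>> arm_command --pt "0 0 -5 0 0" --pt "0 0 -20 0 0" --pt "0 0 -60 0 0" --pt "0 0 -110 0 0" --pt "0 0 -150 0 0"

```text
t: 3.0
eef_pos: [419.6, -233.7, 187.1]
tcp_rot: [3.141, 0.0, 1.328]
ft_force: [0.7, -0.7, -3.1]
opening: 0.123
grip_force: 30.0
```

```bash
python3 -c "
from h import *
go([602,-105,180],84)"
```

```text
t 3.0 pos [ 419.6 -233.7  187.1] yaw 76.09 F [ 0.7 -0.7 -3.1] op 0.123 grip 29.993614554405212 ROW [168.7 146.1   7.1] -7.91
```

>>> arm_command --pt "30 28 0 -2 0" --pt "65 58 0 -4 0" --pt "100 88 0 -6 0" --pt "135 118 0 -8 0" --pt "169 146 0 -8 0"

```text
t: 3.5
eef_pos: [603.3, -103.4, 184.6]
tcp_rot: [-3.141, 0.0, 1.469]
ft_force: [0.1, -1.1, -1.7]
opening: 0.125
grip_force: 30.0
```

>>> arm_command --pt "0 0 0 0 0" --pt "0 0 0 0 0" --pt "0 0 0 0 0"

```text
t: 3.8
eef_pos: [601.2, -105.3, 184.5]
tcp_rot: [-3.141, 0.0, 1.467]
ft_force: [-0.2, -0.1, -2.1]
opening: 0.123
grip_force: 30.0
```

```bash
python3 -c "
from h import *
go([607.6,-48.6,100],84)
s,c,T=wcam('w2.png')
import pickle;pickle.dump((s,c,T),open('w2.pkl','wb'))
i=cv2.imread('pics/w2.png');cv2.imwrite('pics/w2b.png',cv2.resize(i,(800,600),interpolation=cv2.INTER_CUBIC))"
```

```text
t 3.8 pos [ 601.2 -105.3  184.5] yaw 84.06 F [-0.2 -0.1 -2.1] op 0.123 grip 29.993171989917755 ROW [57.   0.6 84.5] 0.06
```

View pics/w2b.png

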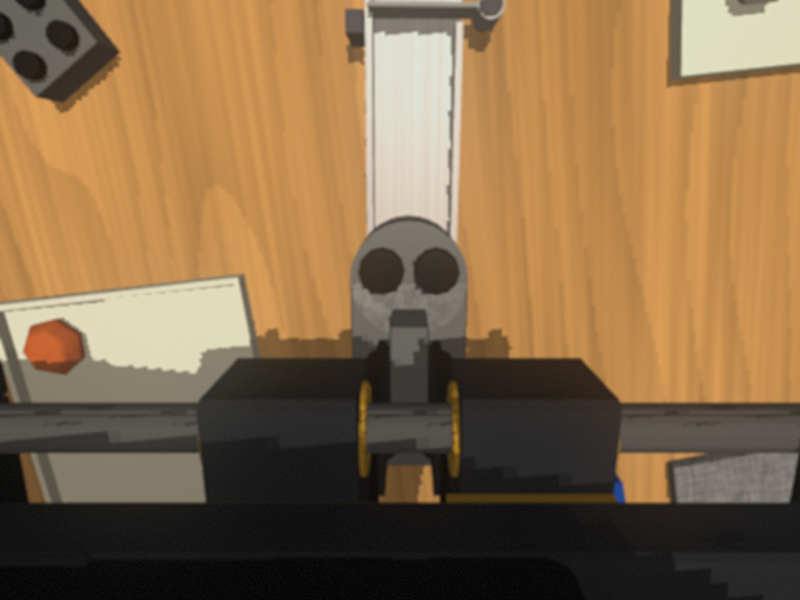

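Wrist view: rack held square, caps (381,270),(436,270), nose (409,217); lane ahead between x≈366–461 at row 40, hinge post top (490,8), gate shut.

```bash
python3 -c "
from h import *
import pickle
s,c,T=pickle.load(open('w2.pkl','rb'))
A=lambda u,v,z:at(c,u*.7,v*.7,z,T)
Z=s['eef_pos'][2]
for u,v in [(381,270),(436,270)]:print('cap',A(u,v,Z+2))
print('nose top',A(409,217,Z-6))
R=TT(s)
f=lambda p:(np.linalg.inv(R)@np.array([*p,1]))[:3].round(1)
for u,v,z in [(381,270,Z+2),(436,270,Z+2),(409,217,Z-6),(366,40,22),(461,40,22),(368,225,22),(458,225,22),(490,8,36)]:print(u,v,A(u,v,z),'tool',f(A(u,v,z)))
i=cv2.imread('pics/w2.png');print([i[r,250:330].mean(1).astype(int).tolist() for r in (50,140)])
"
```

```text
cap [596.9 -68.6 186.5]
cap [614.5 -70.4 186.5]
nose top [607.5 -53.4 178.5]
381 270 [596.9 -68.6 186.5] tool [36.  -8.1 -2. ]
436 270 [614.5 -70.4 186.5] tool [36.1  9.6 -2. ]
409 217 [607.5 -53.4 178.5] tool [52.2  0.9  6. ]
366 40 [592.3  37.1  22. ] tool [140.7 -23.4 162.5]
461 40 [646.6  31.5  22. ] tool [140.7  31.1 162.4]
368 225 [580.6 -67.8  22. ] tool [ 35.1 -24.2 162.5]
458 225 [636.2 -73.6  22. ] tool [ 35.1  31.7 162.4]
490 8 [661.9  42.8  36. ] tool [153.6  45.2 148.4]
[[151, 152, 154, 153, 157, 172, 195, 212, 215, 206, 177, 161, 188, 214, 216, 217, 217, 216, 217, 218, 218, 218, 219, 218, 217, 216, 216, 216, 216, 216, 216, 216, 216, 217, 218, 218, 217, 217, 217, 218, 220, 221, 222, 221, 220, 219, 217, 216, 216, 216, 217, 217, 219, 220, 220, 220, 217, 215, 214, 217, 219, 219, 219, 219, 221, 212, 175, 140, 169, 205, 214, 211, 201, 178, 151, 142, 142, 142, 144, 143], [140, 139, 138, 138, 137, 146, 166, 190, 199, 196, 178, 153, 167, 194, 204, 203, 203, 203, 203, 205, 204, 206, 206, 207, 206, 203, 201, 203, 205, 205, 204, 204, 204, 206, 206, 206, 205, 205, 205, 207, 208, 209, 207, 207, 206, 205, 204, 202, 202, 203, 205, 208, 209, 208, 206, 203, 204, 205, 207, 207, 205, 205, 198, 167, 128, 133, 175, 201, 207, 201, 181, 155, 143, 142, 142, 145, 143, 145, 145, 143]]
```

```bash
python3 -c "
from h import *
go([610.2,-47,66],84)"
```

```text
t 3.85 pos [ 601.2 -105.5  184.7] yaw 84.03 F [-0.1 -0.5 -2.1] op 0.123 grip 29.993259608745575 ROW [ 59.2   2.9 118.7] 0.03
```

>>> arm_command --pt "25 1.5 20 0 0" --pt "50 2.9 50 0 0" --pt "59 2.9 85 0 0" --pt "59 2.9 110 0 0" --pt "59 2.9 118 0 0"

```text
t: 4.35
eef_pos: [609.5, -46.9, 64.6]
tcp_rot: [-3.138, -0.0, 1.467]
ft_force: [-0.1, -0.3, -1.7]
opening: 0.124
grip_force: 30.0
```

>>> arm_command --pt "0 0 0 0 0" --pt "0 0 0 0 0"

```text
t: 4.55
eef_pos: [611.5, -47.3, 67.9]
tcp_rot: [3.14, 0.0, 1.467]
ft_force: [-0.6, 0.3, -1.4]
opening: 0.126
grip_force: 30.0
```

```bash
python3 -c "
from h import *
go([610.2,-47,36],84)
s,c,T=wcam('w3.png')
import pickle;pickle.dump((s,c,T),open('w3.pkl','wb'))
i=cv2.imread('pics/w3.png')[0:300,150:430];cv2.imwrite('pics/w3b.png',cv2.resize(i,(560,600),interpolation=cv2.INTER_CUBIC))"
```

```text
t 4.55 pos [611.5 -47.3  67.9] yaw 84.03 F [-0.6  0.3 -1.4] op 0.126 grip 29.993243515491486 ROW [ 0.2 -1.4 31.9] 0.03
```

View pics/w3b.png

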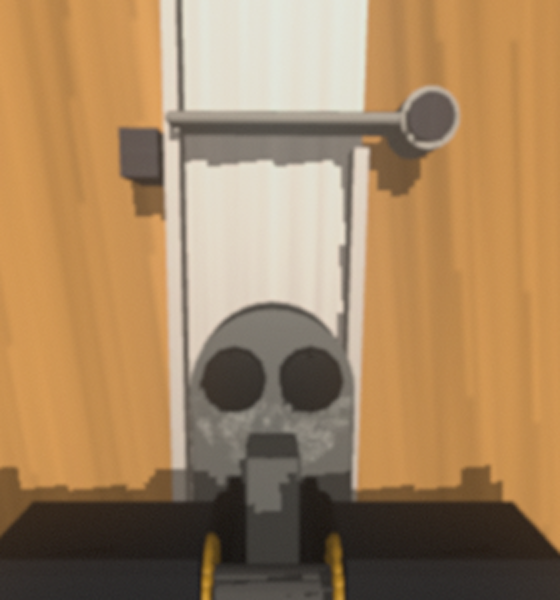

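Close wrist view: rack held straight over the lane, caps crop (233,379),(311,379); walls' outer top edges 169/365 at row 300, 166/367 at row 200; gate post top (432,117); gate shut.

```bash
python3 -c "
from h import *
import pickle
s,c,T=pickle.load(open('w3.pkl','rb'))
Z=s['eef_pos'][2];R=TT(s);print(c['cx'],Z)
for u,v,z in [(233,379,Z+2),(311,379,Z+2),(272,303,Z-6),(188,470,Z-6),(354,470,Z-6),(169,300,22),(365,300,22),(166,200,22),(367,200,22),(432,117,36),(141,140,34),(171,118,33)]:
  p=at(c,150+u/2,v/2,z,T);print(u,v,p,'tool',(np.linalg.inv(R)@np.array([*p,1]))[:3].round(1))
i=cv2.imread('pics/w3.png');print([i[r,225:345].mean(1).astype(int).tolist() for r in (110,140)])
"
```

```text
285.96159560485955 67.93124077765381
233 379 [607.1 -10.8  69.9] tool [35.8 -8.2 -2. ]
311 379 [624.9 -12.7  69.9] tool [35.8  9.7 -2. ]
272 303 [617.8   4.8  61.9] tool [52.5  0.8  6. ]
188 470 [592.9 -33.7  61.9] tool [ 11.6 -19.9   6. ]
354 470 [633.7 -38.   61.9] tool [11.5 21.1  6.1]
169 300 [588.3   5.6  22. ] tool [ 50.2 -28.7  45.9]
365 300 [ 6.442e+02 -2.000e-01  2.200e+01] tool [50.2 27.5 46. ]
166 200 [591.2  33.   22. ] tool [ 77.8 -28.6  45.9]
367 200 [646.8  27.2  22. ] tool [77.8 27.3 46. ]
432 117 [662.9  45.1  36. ] tool [97.2 41.4 32. ]
141 140 [588.3  47.6  34. ] tool [ 92.  -33.   33.9]
171 118 [596.6  52.2  33. ] tool [ 97.4 -25.2  34.9]
[[150, 153, 155, 155, 154, 146, 144, 164, 191, 206, 210, 209, 208, 208, 189, 149, 109, 127, 179, 211, 215, 214, 211, 211, 213, 213, 213, 214, 215, 216, 216, 215, 215, 216, 215, 216, 215, 214, 213, 213, 213, 213, 213, 212, 214, 214, 214, 214, 215, 216, 216, 217, 216, 216, 215, 214, 215, 215, 216, 218, 219, 220, 219, 219, 219, 218, 217, 217, 216, 215, 212, 212, 212, 213, 214, 215, 216, 216, 217, 218, 219, 217, 216, 213, 210, 210, 213, 214, 216, 217, 218, 218, 217, 216, 218, 212, 187, 143, 106, 99, 135, 179, 205, 208, 207, 207, 205, 197, 173, 152, 144, 142, 145, 145, 145, 146, 145, 145, 142, 140], [143, 147, 152, 153, 155, 154, 155, 161, 180, 196, 204, 205, 205, 207, 199, 166, 120, 102, 139, 184, 207, 211, 208, 209, 207, 209, 209, 209, 210, 211, 212, 211, 210, 212, 213, 212, 211, 211, 209, 209, 209, 209, 208, 208, 209, 210, 208, 208, 209, 210, 211, 212, 212, 211, 209, 210, 209, 209, 211, 214, 216, 216, 216, 215, 214, 213, 213, 212, 211, 209, 206, 207, 207, 208, 209, 211, 212, 213, 215, 215, 215, 214, 210, 206, 205, 206, 209, 213, 215, 215, 214, 212, 212, 213, 207, 177, 135, 105, 100, 132, 175, 200, 205, 205, 204, 201, 190, 170, 151, 146, 146, 144, 146, 145, 146, 146, 147, 147, 146, 146]]
```

>>> arm_command --pt "0 -1.3 0 0 0" --pt "0 -1.3 12 0 0" --pt "0 -1.3 24 0 0" --pt "0 -1.3 29 0 0" --pt "0 -1.3 30 0 0"

```text
t: 5.1
eef_pos: [609.0, -46.3, 36.3]
tcp_rot: [-3.139, 0.0, 1.468]
ft_force: [-6.3, 0.0, 15.8]
opening: 0.126
grip_force: 30.0
```

>>> arm_command --pt "0 0 0 0 0" --pt "0 0 0 0 0" --pt "0 0 0.7 0 0" --pt "0 0 0.7 0 0"

```text
t: 5.5
eef_pos: [609.2, -46.3, 36.3]
tcp_rot: [-3.14, 0.0, 1.468]
ft_force: [-6.7, 0.6, 12.0]
opening: 0.122
grip_force: 30.0
```

>>> arm_command --pt "0 0 -0.8 0 0" --pt "0 0 -0.8 0 0" --pt "0 0 -0.8 0 0"

```text
t: 5.8
eef_pos: [609.8, -46.4, 36.3]
tcp_rot: [-3.142, 0.0, 1.468]
ft_force: [0.3, -0.7, -2.2]
opening: 0.124
grip_force: 30.0
```

>>> arm_command --pt "0 -1 0 0 0" --pt "0 -1 0 0 0" --pt "0 -1 0 0 0"

```text
t: 6.1
eef_pos: [608.7, -46.3, 36.6]
tcp_rot: [-3.141, 0.0, 1.468]
ft_force: [0.4, -1.1, -1.2]
opening: 0.122
grip_force: 30.0
```

>>> arm_command --pt "5 0.8 0.2 0 0" --pt "12 0.8 0.2 0 0" --pt "20 0.8 0.2 0 0" --pt "28 0.8 0.2 0 0" --pt "35 0.8 0.2 0 0"

```text
t: 6.6
eef_pos: [613.2, -10.5, 36.5]
tcp_rot: [3.142, 0.0, 1.468]
ft_force: [-0.4, -0.5, -1.4]
opening: 0.126
grip_force: 30.0
```

>>> arm_command --pt "4 0 0 0 0" --pt "8 0 0 0 0" --pt "12 0 0 0 0" --pt "16 0 0 0 0" --pt "20 0 0 0 0"

```text
t: 7.1
eef_pos: [615.4, 8.4, 36.5]
tcp_rot: [3.141, 0.0, 1.467]
ft_force: [1.1, -2.1, -2.7]
opening: 0.122
grip_force: 30.0
```

>>> arm_command --pt "4 0 0 0 0" --pt "8 0 0 0 0" --pt "12 0 0 0 0" --pt "16 0 0 0 0" --pt "20 0 0 0 0"

```text
t: 7.6
eef_pos: [617.1, 28.5, 36.5]
tcp_rot: [-3.141, 0.0, 1.468]
ft_force: [-0.8, -3.5, -2.6]
opening: 0.119
grip_force: 30.0
```

>>> arm_command --pt "5 0 0 0 0" --pt "10 0 0 0 0" --pt "15 0 0 0 0" --pt "20 0 0 0 0" --pt "25 0 0 0 0"

```text
t: 8.1
eef_pos: [619.8, 53.6, 36.4]
tcp_rot: [-3.141, 0.0, 1.468]
ft_force: [-1.2, -1.1, -2.0]
opening: 0.123
grip_force: 30.0
```

>>> arm_command --pt "5 0 0 0 0" --pt "10 0 0 0 0" --pt "15 0 0 0 0" --pt "20 0 0 0 0" --pt "25 0 0 0 0"

```text
t: 8.6
eef_pos: [622.5, 78.4, 36.5]
tcp_rot: [-3.142, 0.0, 1.468]
ft_force: [-1.4, -0.7, -2.4]
opening: 0.12
grip_force: 30.0
```

```bash
python3 -c "
from h import *
go([617,28,36],84)
s,c,T=wcam('w4.png')
import pickle;pickle.dump((s,c,T),open('w4.pkl','wb'))
i=cv2.imread('pics/w4.png')[0:300,140:440];cv2.imwrite('pics/w4b.png',cv2.resize(i,(600,600),interpolation=cv2.INTER_CUBIC))"
```

```text
t 8.6 pos [622.5  78.4  36.5] yaw 84.08 F [-1.4 -0.7 -2.4] op 0.12 grip 29.99984711408615 ROW [-50.7  -0.2   0.5] 0.08
```

View pics/w4b.png

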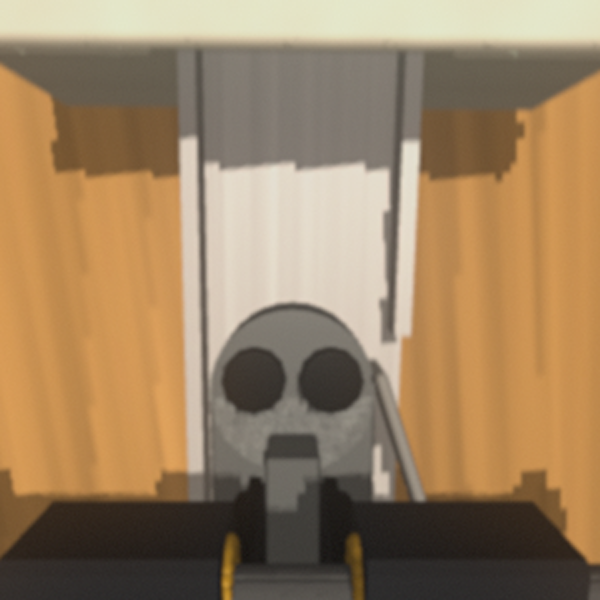

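Rack is through the open gate (flap at (378,365)-(420,498)), straight, hood top edge at row ~43, wall outer edges 183/414 at row 250.

```bash
python3 -c "
from h import *
import pickle
s,c,T=pickle.load(open('w4.pkl','rb'))
Z=s['eef_pos'][2];R=TT(s)
for u,v,z in [(253,380,Z+2),(331,380,Z+2),(293,304,Z-6),(184,250,22),(413,250,22),(181,180,22),(417,180,22),(300,43,62),(300,50,57)]:
  p=at(c,140+u/2,v/2,z,T);print(u,v,p,'tool',(np.linalg.inv(R)@np.array([*p,1]))[:3].round(1))
"
```

```text
253 380 [618.  114.7  38.5] tool [35.6 -8.2 -2. ]
331 380 [635.8 112.9  38.5] tool [35.6  9.7 -2. ]
293 304 [628.9 130.3  30.5] tool [52.2  1.1  6. ]
184 250 [604.  145.2  22. ] tool [ 64.5 -25.2  14.5]
413 250 [659.  139.5  22. ] tool [64.5 30.1 14.5]
181 180 [605.5 161.2  22. ] tool [ 80.6 -25.4  14.5]
417 180 [660.9 155.5  22. ] tool [80.6 30.3 14.5]
300 43 [635.  178.4  62. ] tool [100.7   2.2 -25.5]
300 50 [635.  178.4  57. ] tool [100.7   2.2 -20.5]
```

>>> arm_command --pt "5 0.6 0 0 0" --pt "11 1.2 0 0 0" --pt "18 1.2 0 0 0" --pt "25 1.2 0 0 0" --pt "32 1.2 0 0 0"

```text
t: 9.15
eef_pos: [627.0, 110.4, 36.5]
tcp_rot: [3.142, 0.0, 1.468]
ft_force: [-1.9, -1.1, -2.5]
opening: 0.123
grip_force: 30.0
```

>>> arm_command --pt "6 0 0 0 0" --pt "12 0 0 0 0" --pt "18 0 0 0 0" --pt "23 0 0 0 0" --pt "28 0 0 0 0"

```text
t: 9.65
eef_pos: [629.8, 137.9, 36.5]
tcp_rot: [-3.142, 0.0, 1.467]
ft_force: [-2.9, 0.0, -1.8]
opening: 0.121
grip_force: 30.0
```

>>> arm_command --pt "3 0 0 0 0" --pt "6 0 0 0 0" --pt "9 0 0 0 0" --pt "12 0 0 0 0" --pt "14 0 0 0 0"

```text
t: 10.15
eef_pos: [631.3, 151.7, 36.5]
tcp_rot: [3.142, 0.0, 1.467]
ft_force: [-1.6, -0.8, -2.2]
opening: 0.123
grip_force: 30.0
```

>>> arm_command --pt "1.5 0 0 0 0" --pt "3 0 0 0 0" --pt "3 0 0.4 0 0" --pt "3 0 0.4 0 0.25" --pt "3 0 0.4 0 0.3"

```text
t: 10.65
eef_pos: [631.8, 154.4, 36.3]
tcp_rot: [3.141, -0.0, 1.467]
ft_force: [0.1, -1.1, 0.6]
opening: 0.24
grip_force: 0.0
```

>>> arm_command --pt "0 0 0 0 0.35" --pt "0 0 -2 0 0.35" --pt "0 0 -15 0 0.35" --pt "0 0 -50 0 0.35" --pt "0 0 -80 0 0.35"

```text
t: 11.15
eef_pos: [631.6, 154.4, 118.1]
tcp_rot: [3.141, 0.0, 1.467]
ft_force: [0.5, 0.1, 0.2]
opening: 0.35
grip_force: 0.0
```

```bash
python3 -c "
from h import *
go([617,28,36],84)
s,c=cam('top','t2.png')
i=cv2.imread('pics/t2.png')[140:215,90:230];cv2.imwrite('pics/t2b.png',cv2.resize(i,(784,420),interpolation=cv2.INTER_CUBIC))"
```

```text
t 11.15 pos [631.6 154.4 118.1] yaw 84.08 F [0.5 0.1 0.2] op 0.35 grip 0.0 ROW [-127.2   -1.5   82.1] 0.08
```

View pics/t2b.png

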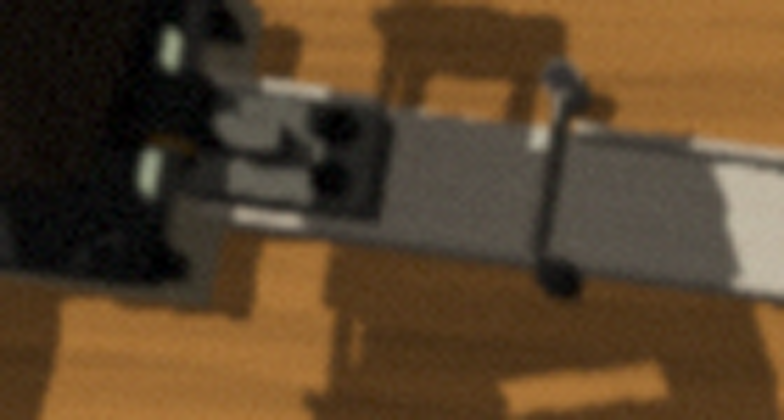

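The gate is shut (line (565,90)-(545,260)) and the rack stands straight in the lane with its tail edge at (385,165). Next I go behind the tail with shut fingers.

>>> arm_command --pt "-28 0.5 0 0 0" --pt "-55 0.5 0 0 0" --pt "-55 0.5 0 0 0" --pt "-55 0.5 0 0 0" --pt "-55 0.5 10 0 0"

```text
t: 11.7
eef_pos: [627.2, 100.3, 107.2]
tcp_rot: [3.139, -0.0, 1.468]
ft_force: [0.4, -0.1, 0.5]
opening: 0.019
grip_force: 0.0
```

>>> arm_command --pt "0 0 20 0 0" --pt "0 0 50 0 0" --pt "0 0 75 0 0" --pt "0 0 90 0 0" --pt "0 0 92 0 0"

```text
t: 12.2
eef_pos: [625.5, 100.2, 12.0]
tcp_rot: [-3.138, 0.001, 1.468]
ft_force: [-0.2, 0.9, 0.9]
opening: 0.007
grip_force: 0.0
```

>>> arm_command --pt "0 0 0 0 0" --pt "2 0 0 0 0" --pt "4 0 0 0 0" --pt "5 0 0 0 0"

```text
t: 12.6
eef_pos: [627.4, 104.8, 15.1]
tcp_rot: [3.14, 0.0, 1.468]
ft_force: [-0.3, -2.0, 0.9]
opening: 0.005
grip_force: 1.0
```

>>> arm_command --pt "1 0 0 0 0" --pt "2 0 0 0 0" --pt "3 0 0 0 0" --pt "4 0 0 0 0"

```text
t: 13.0
eef_pos: [627.3, 108.6, 14.2]
tcp_rot: [3.142, 0.0, 1.467]
ft_force: [-0.6, -2.1, 1.6]
opening: 0.007
grip_force: 1.0
```

>>> arm_command --pt "1 0 0 0 0" --pt "2 0 0 0 0" --pt "3 0 0 0 0" --pt "4 0 0 0 0"

```text
t: 13.4
eef_pos: [627.7, 112.7, 14.1]
tcp_rot: [3.142, 0.0, 1.468]
ft_force: [-0.4, -1.7, 1.5]
opening: 0.008
grip_force: 1.0
```

>>> arm_command --pt "1 0 0 0 0" --pt "2 0 0 0 0" --pt "3 0 0 0 0" --pt "4 0 0 0 0"

```text
t: 13.8
eef_pos: [628.1, 116.7, 14.1]
tcp_rot: [-3.142, 0.0, 1.468]
ft_force: [0.5, -0.8, 0.9]
opening: 0.006
grip_force: 0.9
```

>>> arm_command --pt "1 0 0 0 0" --pt "2 0 0 0 0" --pt "3 0 0 0 0"

```text
t: 14.1
eef_pos: [628.4, 119.7, 14.1]
tcp_rot: [-3.142, 0.0, 1.468]
ft_force: [1.0, -0.9, 1.3]
opening: 0.005
grip_force: 0.8
```

>>> arm_command --pt "1 0 0 0 0" --pt "2 0 0 0 0" --pt "3 0 0 0 0"

```text
t: 14.4
eef_pos: [628.8, 122.6, 14.1]
tcp_rot: [-3.142, 0.0, 1.468]
ft_force: [-0.5, -1.6, 0.6]
opening: 0.005
grip_force: 0.8
```

>>> arm_command --pt "1 0 0 0 0" --pt "2 0 0 0 0" --pt "3 0 0 0 0"

```text
t: 14.7
eef_pos: [629.1, 125.6, 14.1]
tcp_rot: [-3.142, 0.0, 1.468]
ft_force: [-0.1, -1.1, 0.1]
opening: 0.002
grip_force: 0.8
```

>>> arm_command --pt "1 0 0 0 0" --pt "2 0 0 0 0" --pt "3 0 0 0 0"

```text
t: 15.0
eef_pos: [629.4, 128.6, 14.1]
tcp_rot: [-3.142, 0.0, 1.467]
ft_force: [-1.0, -0.8, 1.2]
opening: 0.004
grip_force: 0.7
```

>>> arm_command --pt "1 0 0 0 0" --pt "2 0 0 0 0" --pt "3 0 0 0 0"

```text
t: 15.3
eef_pos: [629.7, 131.6, 14.1]
tcp_rot: [3.142, 0.0, 1.468]
ft_force: [0.2, -1.1, 0.9]
opening: 0.005
grip_force: 0.7
```

>>> arm_command --pt "1 0 0 0 0" --pt "2 0 0 0 0" --pt "3 0 0 0 0"

```text
t: 15.6
eef_pos: [630.0, 134.6, 14.1]
tcp_rot: [3.142, 0.0, 1.467]
ft_force: [-0.4, -1.5, -0.4]
opening: 0.005
grip_force: 0.7
```

>>> arm_command --pt "1 0 0 0 0" --pt "2 0 0 0 0" --pt "3 0 0 0 0"

```text
t: 15.9
eef_pos: [630.3, 137.1, 14.1]
tcp_rot: [-3.141, 0.001, 1.468]
ft_force: [-0.1, -6.3, 1.4]
opening: -0.001
grip_force: 2.9
```

>>> arm_command --pt "1 0 0 0 0" --pt "2 0 0 0 0" --pt "3 0 0 0 0"

```text
t: 16.2
eef_pos: [630.5, 140.0, 14.1]
tcp_rot: [-3.141, 0.001, 1.468]
ft_force: [-0.8, -6.2, 1.0]
opening: 0.006
grip_force: 2.9
```

Plunger met at about y = 137; it needs about 8 mm more and then the cushion.

>>> arm_command --pt "0.8 0 0 0 0" --pt "1.6 0 0 0 0" --pt "2.4 0 0 0 0"

```text
t: 16.5
eef_pos: [630.8, 142.4, 14.1]
tcp_rot: [-3.141, 0.001, 1.467]
ft_force: [-0.5, -6.0, 1.5]
opening: 0.007
grip_force: 2.9
```

>>> arm_command --pt "0.7 0 0 0 0" --pt "1.4 0 0 0 0" --pt "1.4 0 0 0 0"

```text
t: 16.8
eef_pos: [631.0, 143.8, 14.1]
tcp_rot: [-3.141, 0.001, 1.468]
ft_force: [-0.5, -5.4, 0.7]
opening: 0.001
grip_force: 2.5
```

>>> arm_command --pt "0.6 0 0 0 0" --pt "1.2 0 0 0 0" --pt "1.2 0 0 0 0"

```text
t: 17.1
eef_pos: [631.1, 145.0, 14.1]
tcp_rot: [-3.141, 0.001, 1.468]
ft_force: [-0.2, -5.1, 1.3]
opening: 0.003
grip_force: 2.7
```

>>> arm_command --pt "0.6 0 0 0 0" --pt "1.2 0 0 0 0" --pt "1.2 0 0 0 0"

```text
t: 17.4
eef_pos: [631.2, 145.8, 14.1]
tcp_rot: [-3.141, 0.001, 1.468]
ft_force: [-0.9, -8.0, 1.5]
opening: 0.007
grip_force: 3.8
```

>>> arm_command --pt "0.5 0 0 0 0" --pt "0.8 0 0 0 0" --pt "0.8 0 0 0 0"

```text
t: 17.7
eef_pos: [631.2, 146.3, 14.1]
tcp_rot: [-3.141, 0.001, 1.468]
ft_force: [-2.0, -9.3, 2.2]
opening: 0.003
grip_force: 4.8
```

>>> arm_command --pt "0.5 0 0 0 0" --pt "0.9 0 0 0 0" --pt "0.9 0 0 0 0"

```text
t: 18.0
eef_pos: [631.3, 147.0, 14.1]
tcp_rot: [-3.141, 0.002, 1.468]
ft_force: [-1.7, -11.5, 3.1]
opening: 0.004
grip_force: 5.7
```

Force rises at 3 N/mm to 11.5 N, so the plunger is home. I back off and lift away.

>>> arm_command --pt "-1 0 0 0 0" --pt "-3 0 0 0 0" --pt "-6 0 0 0 0" --pt "-12 0 0 0 0" --pt "-20 0 0 0 0"

```text
t: 18.5
eef_pos: [629.3, 128.3, 14.1]
tcp_rot: [3.141, -0.0, 1.468]
ft_force: [-0.2, 0.6, -0.9]
opening: 0.004
grip_force: 0.0
```

>>> arm_command --pt "0 0 -30 0 0" --pt "0 0 -80 0 0" --pt "0 0 -130 0 0" --pt "-50 0 -150 0 0" --pt "-100 0 -150 0 0"

```text
t: 19.0
eef_pos: [620.3, 32.2, 167.5]
tcp_rot: [3.136, -0.0, 1.47]
ft_force: [1.0, -0.6, 0.0]
opening: 0.003
grip_force: 0.0
```

>>> arm_command --pt "-50 0 0 0 0" --pt "-100 0 0 0 0" --pt "-100 0 0 0 0" --pt "-100 0 0 0 0"

```text
t: 19.4
eef_pos: [608.8, -68.2, 164.0]
tcp_rot: [3.142, -0.0, 1.465]
ft_force: [0.4, -0.1, 1.2]
opening: 0.001
grip_force: 0.0
```

```bash
python3 -c "
from h import *
go([617,28,36],84)
s,c=cam('top','t3.png')
i=cv2.imread('pics/t3.png')[140:215,90:230];cv2.imwrite('pics/t3b.png',cv2.resize(i,(784,420),interpolation=cv2.INTER_CUBIC))"
```

```text
t 19.4 pos [608.8 -68.2 164. ] yaw 83.93 F [ 0.4 -0.1  1.2] op 0.001 grip 0.0 ROW [ 96.5  -2.1 128. ] -0.07
```

View pics/t3b.png

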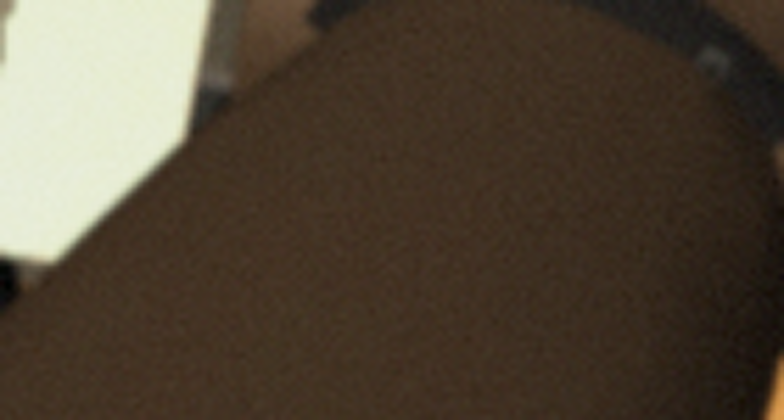

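The arm hides the lane in this top view; I use the wrist view for the final check.

```bash
python3 -c "
from h import *
s,c,T=wcam('w5.png')"
```

```text
(no output)
```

View pics/w5.png

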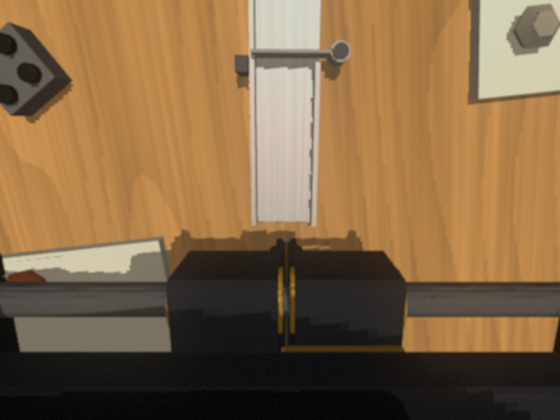

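The gate is shut ((255,51)-(335,52)), the lane in front of it is empty and the arm is clear. I hand in.

```bash
python3 -c "
from h import *
print(env.job_done())"
```

```text
the job is handed in; nothing more can be done
None
```

I slid the rack through the gate and under the hood to the stop, where the push peaked at about 11.5 N and rose as the cushion would, so I take the plunger to be home. I then let go, saw the gate shut with the arm clear, and handed the job in at about 19.5 s; it gave no verdict.

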